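# Find the free cell by its rocking cover and push the cover open

### The job

One of the four cells in the grey storage box is free; the other three are packed solid under their covers. With the fingertips, press the ribbed tail of the covers one after another until you find the one that rocks, then push its raised front edge up and back until that cover stands open, upright or leaning back. Only touch and push: do not pick up or shift the things lying on and around the box, leave the other covers shut, and finish clear of everything.

Things in the scene. Friction and masses are not known exactly. Their poses are not given: they have to be found in the camera images.
- cell_box: low grey box fixed to the bench, 126 (x) x 342 (y) x 56 mm high. Origin: centre of its underside; z up, x from its front (robot side) to its back, y to its left. Four identical bare-metal covers lie flush in its flat deck in a row, a, b, c, d from left to right, at y = +129, +61, -61, -129 mm; all tip about hinges along y at x = +3 mm, 54 mm above the origin.
- cover_a (a joint): hinge of cover a, rad: 0 shut and flush; grows as the tail sinks and the lip rises and swings back; 1.57 plate upright; stop at 1.9 (leaning back). Stiff (friction 0.03 Nm: about 1.5 N on the middle of the tail moves it), no spring: it stays where it is left. Plate 76 (x) x 56 (y) x 4 mm, gap 1.5 mm, 2 mm at the back.
- cover_a_tail (a point): middle of the upper face of cover a's tail, the ribbed back part, 36 mm long, this point 19 mm behind the hinge. Under it a cell 59 mm wide, 48 mm deep: in three cells a tall block stands right under the tail (it gives under 2 mm), in one, not known beforehand, only a 6 mm pad on the floor, so the tail sinks freely.
- cover_a_lip (a point): middle of the upper front edge (lip) of cover a, 40 mm in front of the hinge; moves with the cover. Pressing this front part moves no cover.
- cover_b (a joint): hinge of cover b, rad: 0 shut and flush; grows as the tail sinks and the lip rises and swings back; 1.57 plate upright; stop at 1.9 (leaning back). Stiff (friction 0.03 Nm: about 1.5 N on the middle of the tail moves it), no spring: it stays where it is left. Plate 76 (x) x 56 (y) x 4 mm, gap 1.5 mm, 2 mm at the back.
- cover_b_tail (a point): middle of the upper face of cover b's tail, the ribbed back part, 36 mm long, this point 19 mm behind the hinge. Under it a cell 59 mm wide, 48 mm deep: in three cells a tall block stands right under the tail (it gives under 2 mm), in one, not known beforehand, only a 6 mm pad on the floor, so the tail sinks freely.
- cover_b_lip (a point): middle of the upper front edge (lip) of cover b, 40 mm in front of the hinge; moves with the cover. Pressing this front part moves no cover.
- cover_c (a joint): hinge of cover c, rad: 0 shut and flush; grows as the tail sinks and the lip rises and swings back; 1.57 plate upright; stop at 1.9 (leaning back). Stiff (friction 0.03 Nm: about 1.5 N on the middle of the tail moves it), no spring: it stays where it is left. Plate 76 (x) x 56 (y) x 4 mm, gap 1.5 mm, 2 mm at the back.
- cover_c_tail (a point): middle of the upper face of cover c's tail, the ribbed back part, 36 mm long, this point 19 mm behind the hinge. Under it a cell 59 mm wide, 48 mm deep: in three cells a tall block stands right under the tail (it gives under 2 mm), in one, not known beforehand, only a 6 mm pad on the floor, so the tail sinks freely.
- cover_c_lip (a point): middle of the upper front edge (lip) of cover c, 40 mm in front of the hinge; moves with the cover. Pressing this front part moves no cover.
- cover_d (a joint): hinge of cover d, rad: 0 shut and flush; grows as the tail sinks and the lip rises and swings back; 1.57 plate upright; stop at 1.9 (leaning back). Stiff (friction 0.03 Nm: about 1.5 N on the middle of the tail moves it), no spring: it stays where it is left. Plate 76 (x) x 56 (y) x 4 mm, gap 1.5 mm, 2 mm at the back.
- cover_d_tail (a point): middle of the upper face of cover d's tail, the ribbed back part, 36 mm long, this point 19 mm behind the hinge. Under it a cell 59 mm wide, 48 mm deep: in three cells a tall block stands right under the tail (it gives under 2 mm), in one, not known beforehand, only a 6 mm pad on the floor, so the tail sinks freely.
- cover_d_lip (a point): middle of the upper front edge (lip) of cover d, 40 mm in front of the hinge; moves with the cover. Pressing this front part moves no cover.
- tape_roll: roll of white tape, 56 mm across, 12 mm high, lying on the deck between covers b and c; loose, a bystander. Origin: centre of its underside
- rubber_eraser: eraser 19x42x12 mm on the deck between covers b and c, in front of the tape; loose, a bystander. Origin: centre of its underside
- black_marker: black marker pen 18x142x16 mm lying right of the box; loose, a bystander. Origin: centre of its underside
- dish: petri dish 63 mm across, 16 mm high, right of the box; loose, a bystander. Origin: centre of its underside
- timer: white bench timer 62x66x19 mm, left of the box; loose, a bystander. Origin: centre of its underside
- green_tape: roll of green tape 63 mm across, 19 mm high, behind and right of the box; loose, a bystander. Origin: centre of its underside

How it is judged:
By the outcome, as a careful person would: the job done as asked, in the order asked, and still so for the second after the job is handed in, with the robot touching nothing.
It also fails if it takes over 48 s, if anything falls off the work surface, if the arm or the gripper's body presses on something with over 40 N, if the wrist force passes 120 N, or if a joint passes its speed limit or range.

### The arm

A 6-joint arm with a two-finger parallel gripper is mounted at the origin on a cart in front of the work surface, level with it; the furniture and walls round the work are solid. World frame = base frame: x ahead of the robot, y to its left, z up, the work surface at z = 0. Lengths are in mm, angles in rad, forces in N, time in s.
With the tool pointing down it reaches from about 350 to 775 mm from the base axis. Payload 7.3 kg.
Tool frame: the origin (TCP) lies at the very end of the fingers, on their centre line; the grasp point (between the pads) lies bot.grasp_offset behind it (bot.grasp_offset is the distance from the TCP to the grasp point, in mm); z points along the fingers, y is the line along which they close (so a half turn about z gives the same grasp; the last joint's range is limited). The gripper opens to 92 mm and grips with 3 to 60 N. Pads are 19 mm wide; open, the fingers measure 130 mm over their backs; the gripper's body (75 mm by 190 mm) begins 47 mm behind the grasp point.
Start: joints at [1.064, 0.342, 1.524, -0, 1.275, -0.146], TCP at [185.325, 491.225, 201.941] pointing down, gripper open.
Joint ranges: [-2.53, 2.53], [-0.77, 2.02], [0.04, 2.7], [-1, 4.14], [0.28, 2.66], [-3.11, 3.11]. Speed limits (rad/s): [2.57, 2.57, 3.14, 3.14, 3.14, 3.14].

### API

Orientations are given as [roll, pitch, yaw] about the fixed x, y, z axes, in that order (R = Rz(yaw) Ry(pitch) Rx(roll)).
In Python, from plant import bot gives the robot as it stands. The module is installed in compiled form; this text tells all that it offers.
- The arm moves only by the shell command python3 -m handwheel 'ROWS'. ROWS is JSON, a list of rows, each an object of numbers: "claw": the finger opening in mm, from 0 to 91.8; "dx", "dy", "dz": the shift along the tool's x, y, z in mm; "rx", "ry", "rz": the turn, a rotation vector about the tool's x, y, z in rad. A call has 1 to 10 rows; each row shifts and turns the commanded pose from where the row before left it, along the tool's axes as they then stand; what a row does not reach is not made up. A row lasts 1/10 s, in which the tool goes at most 50 mm and 8.59 degrees, less where a joint would pass 70% of its speed; a pose out of reach is approached as far as the arm can. A call is refused whole if a number of a shift passes 50 or a number of a turn 0.15, either way. A call with a gripper value outside its range is refused whole. The fingers move at their own pace and stop on an object; the grip force is fixed at half the most. Time passes only in rows, so rows that do not move let the fingers close. It gives the time, the measured TCP pose, the force and the opening at its end, in the units of the state.
- bot.get_obs(): the state, without advancing time (a new reading comes with each control period).
- bot.capture(name): name is "scene" or "top"; returns a dict with "frame" (400x640x3 uint8, red, green, blue), "camera_matrix" (3x3 intrinsics, pixels), "k1" (the pictures are not rectified: a ray, as slopes to the right and down, at radius r is drawn at 1 + k1 r^2 times it, then the intrinsics apply), "view" (4x4, takes a point from world to camera coordinates). Camera axes: x right, y down, z forward; pixel columns grow to the right and rows downward; lengths in mm; the calibration is good to about 2 mm. A picture is of the moment at which its call begins. There is no depth.
- bot.close_job(): hands the job in, once; it reports no verdict.
The state is a dict: "time": time; "joint_positions": joint angles; "dq": joint speeds; "tau": joint torques, N m; "tool_pos": TCP position; "tcp_rot": TCP orientation; "contact_force": force on the tool from outside, world axes, zero at the start; "moment": the same for the moment, N m; "grip_width": finger opening in mm.
Only numpy, scipy, OpenCV 4.12 (cv2) and the standard library are available. Lean on these libraries where they do the work, as an engineer would, in place of code of your own. Each camera call takes 0.05 s, during which the arm holds its last target. There are 200 camera calls.

## Working session

There is one attempt and no reset: what is moved stays moved. The work goes in short steps, Python scripts to look and compute and a shell command to move; the robot and the scene stay as the last step left them, time stands still between calls to the robot, and variables do not carry over. Pictures are saved under pics/ and viewed, on a budget of 10 in all, crops included, one or two more only if the job needs it, and the job is handed in when it is done.

```bash
mkdir -p pics
python3 - <<'E'
from plant import bot
import cv2, numpy as np
o=bot.get_obs(); print(o, bot.grasp_offset)
for n in ("scene","top"):
    c=bot.capture(n); cv2.imwrite(f"pics/{n}0.png",c["frame"][:,:,::-1]); print(n,c["camera_matrix"],c["k1"],c["view"])
E
```

```text
{'time': 0.0, 'joint_positions': array([ 1.06398543e+00,  3.42715591e-01,  1.52502501e+00,  4.44348396e-06,
        1.27538245e+00, -1.46003157e-01]), 'dq': array([-0.00108396, -0.00024851,  0.0002259 ,  0.00054305,  0.00063078,
        0.00094153]), 'tau': array([-2.88357387e-04, -4.31234694e+01, -2.44220406e+01,  7.18011567e-02,
        5.60596038e-02, -1.78287419e-04]), 'tool_pos': array([185.10251795, 490.8120921 , 201.24589953]), 'tcp_rot': array([-3.14007916e+00, -2.26853547e-04,  2.78078344e+00]), 'contact_force': array([0.08423948, 0.24184647, 0.06527003]), 'moment': array([ 0.02883102,  0.00799403, -0.03123427]), 'grip_width': 91.80819447725493} 18.8
scene [[463.18423886   0.         314.64207942]
 [  0.         463.18423886 195.39109343]
 [  0.           0.           1.        ]] -0.03939334075695624 [[ 7.09563836e-01 -7.04602898e-01  7.34293275e-03 -3.90352424e+02]
 [-2.84457218e-01 -2.95962857e-01 -9.11860778e-01  2.21741752e+02]
 [ 6.44672982e-01  6.44934682e-01 -4.10433920e-01  1.15562231e+03]
 [ 0.00000000e+00  0.00000000e+00  0.00000000e+00  1.00000000e+00]]
top [[412.30976747   0.         317.29804958]
 [  0.         412.30976747 199.02855781]
 [  0.           0.           1.        ]] -0.013506390033352873 [[ 2.53033042e-02 -9.99494605e-01 -1.92425869e-02  3.00805755e+01]
 [-9.95107637e-01 -2.33440362e-02 -9.59992068e-02  5.74809444e+02]
 [ 9.55014896e-02  2.15775423e-02 -9.95195395e-01  1.15029793e+03]
 [ 0.00000000e+00  0.00000000e+00  0.00000000e+00  1.00000000e+00]]
```

View pics/top0.png

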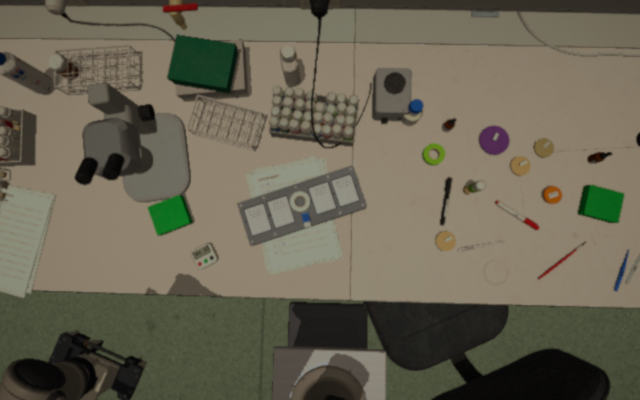

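View pics/scene0.png

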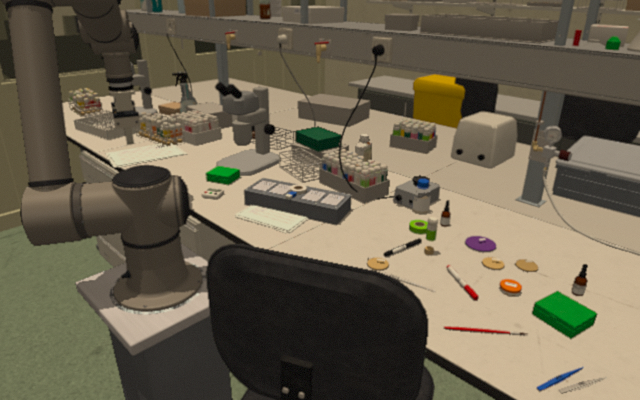

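The top view shows the box centred near (302,206), with its left end lower in the picture. The four light plates are near (257,219), (283,211), (320,196) and (345,188). The tape is at (300,201) and the eraser at (306,218). Next I'll measure the plates.

```bash
cat > h.py <<'E'
from plant import bot
import cv2, numpy as np
from scipy.spatial.transform import Rotation as Rot
def rays(c,uv):
    K=c["camera_matrix"]; k=c["k1"]; V=np.array(c["view"])
    d=(np.atleast_2d(uv)-[K[0,2],K[1,2]])/[K[0,0],K[1,1]]
    u=d.copy()
    for _ in range(20): u=d/(1+k*(u**2).sum(1,keepdims=True))
    w=np.c_[u,np.ones(len(u))]@V[:3,:3]
    return -V[:3,:3].T@V[:3,3], w
def onz(c,uv,z):
    C,w=rays(c,uv); return C+w*((z-C[2])/w[:,2:])
def proj(c,P):
    V=np.array(c["view"]);K=c["camera_matrix"]
    p=np.atleast_2d(P)@V[:3,:3].T+V[:3,3]; s=p[:,:2]/p[:,2:]
    s=s*(1+c["k1"]*(s**2).sum(1,keepdims=True)); return s*[K[0,0],K[1,1]]+[K[0,2],K[1,2]]
E
python3 - <<'E'
from h import *
c=bot.capture("top"); f=c["frame"]; x0,y0=225,150
cr=f[y0:260,x0:380]; cv2.imwrite("pics/crop1.png",cv2.resize(cr,None,fx=5,fy=5,interpolation=cv2.INTER_CUBIC)[:,:,::-1])
print("cam",rays(c,[[0,0]])[0])
hsv=cv2.cvtColor(f,cv2.COLOR_RGB2HSV)
for p in [(257,219),(283,211),(320,196),(345,188),(268,213),(243,225),(295,220),(260,180),(310,240)]: print(p,f[p[1],p[0]],hsv[p[1],p[0]])
E
```

```text
cam [ 461.38096407   18.66314324 1200.53127797]
(257, 219) [145 142 129] [ 24  28 145]
(283, 211) [145 142 129] [ 24  28 145]
(320, 196) [145 143 130] [ 26  26 145]
(345, 188) [145 143 130] [ 26  26 145]
(268, 213) [83 79 74] [17 28 83]
(243, 225) [125 115  99] [ 18  53 125]
(295, 220) [88 85 80] [19 23 88]
(260, 180) [135 127 110] [ 20  47 135]
(310, 240) [144 141 122] [ 26  39 144]
```

View pics/crop1.png

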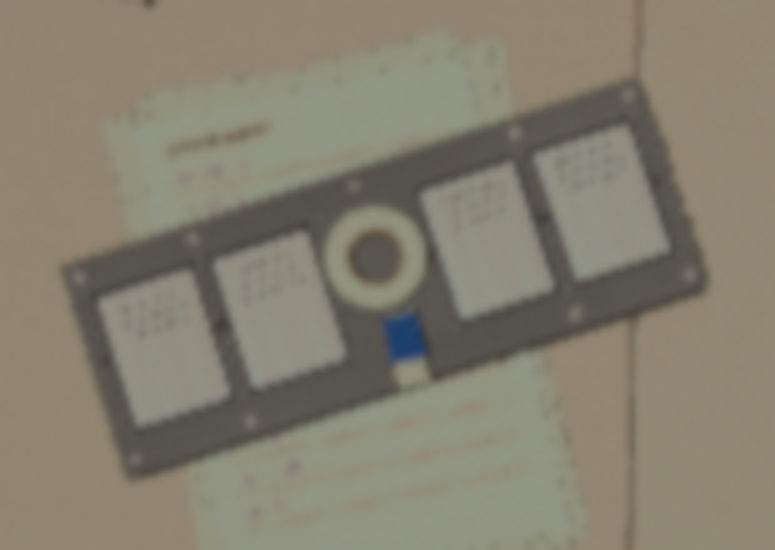

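The crop shows the deck with four plates, ribs towards the far (upper) side. The tape roll is near crop (374,257), the eraser at (408,348). Now the plate centres by mask.

Run:
```python
from h import *
c=bot.capture("top"); f=c["frame"]
g=cv2.cvtColor(f,cv2.COLOR_RGB2GRAY); S=4
g=cv2.resize(g,None,fx=S,fy=S,interpolation=cv2.INTER_CUBIC)
m=np.uint8(g>112)*255
n,l,st,ce=cv2.connectedComponentsWithStats(m)
R=[]
for i in range(1,n):
    u,v=(ce[i]+.5)/S-.5
    if 235<u<370 and 165<v<245 and 3000<st[i,4]<20000:
        cs,_=cv2.findContours(np.uint8(l==i),0,2); pts=(cs[0][:,0]+.5)/S-.5
        w=onz(c,pts,56)[:,:2]; r=cv2.minAreaRect(w.astype(np.float32)); print(st[i,4],(u,v),r); R.append(r)
R=[r for r in R if 65<max(r[1])<90 and 45<min(r[1])<66]
R.sort(key=lambda r:-r[0][1]); P=np.array([r[0] for r in R])
if len(P)==4:
    loc=np.array([129,61,-61,-129.]) ; A=P.mean(0); d=(P*loc[:,None]).sum(0)/(loc**2).sum()
    print("scale",np.hypot(*d)); yaw=np.arctan2(-d[0],d[1]); print("yaw",yaw)
    ex=np.array([np.cos(yaw),np.sin(yaw)]); ey=np.array([-ex[1],ex[0]])
    print("resid",P-A-loc[:,None]*ey)
    # plate spans x -40..+36 about hinge at +3 -> centre at x=+1
    O=A-1*ex; print("origin",O)
    for k,y in zip("abcd",loc): print(k,"tail",O+22*ex+y*ey,"lip",O-37*ex+y*ey, "reach",np.hypot(*(O+22*ex+y*ey)))
    np.save("box.npy",[*O,yaw])
```

```text
8428 (np.float64(344.84314190792594), np.float64(190.0343497864262)) ((598.3475341796875, -32.84784698486328), (75.41376495361328, 56.054412841796875), 19.839303970336914)
8361 (np.float64(321.8545180002392), np.float64(197.73081868197585)) ((575.266357421875, 31.022361755371094), (75.36852264404297, 55.443267822265625), 19.8145751953125)
3688 (np.float64(299.43580531453364), np.float64(200.98427331887203)) ((564.5836181640625, 93.36305236816406), (56.74679183959961, 55.89702224731445), 1.378222942352295)
8430 (np.float64(280.44774614472124), np.float64(211.53600237247923)) ((533.8912353515625, 145.36447143554688), (75.677978515625, 55.691287994384766), 19.725610733032227)
8424 (np.float64(257.30603038936374), np.float64(219.1945928300095)) ((511.0196228027344, 209.131591796875), (75.44197082519531, 55.47092056274414), 19.878782272338867)
scale 0.9970380259307052
yaw 0.3464988264534754
resid [[ 0.19771329 -0.3692599 ]
 [-0.02393694 -0.17779042]
 [-0.08084516  0.22933461]
 [-0.09293119  0.31771571]]
origin [553.69061994  87.8280377 ]
a tail [530.57382696 216.63259461] lip [475.0803446  196.59579308] reach 573.0953384091457
b tail [553.66708975 152.67400477] lip [498.17360739 132.63720324] reach 574.3314356719668
c tail [595.09912003  37.92477006] lip [539.60563767  17.88796853] reach 596.3063397679491
d tail [618.19238281 -26.03381977] lip [562.69890046 -46.07062131] reach 618.740318665414
```

The plates measure 75.5 x 55.7 mm with a spacing scale of 0.997, which agrees with the given sizes. I'll turn the tool so its y lies along box y and close the fingers.

```bash
cat > st.py <<'E'
from h import *
o=bot.get_obs(); b=np.load("box.npy"); c,s=np.cos(b[2]),np.sin(b[2]); R=np.array([[c,s],[-s,c]])
p=o["tool_pos"]; q=R@(p[:2]-b[:2]); T=Rot.from_euler("xyz",o["tcp_rot"]).as_matrix()
Rb=np.eye(3); Rb[:2,:2]=R
print("t %.2f box xyz %s F(box) %s w %.1f"%(o["time"],np.round([*q,p[2]],1),np.round([*(R@o["contact_force"][:2]),o["contact_force"][2]],2),o["grip_width"]))
print("tool axes in box (cols)",np.round(Rb@T,3).tolist())
E
python3 -m handwheel '[{"claw":0,"rz":-0.1414},{"claw":0,"rz":-0.1414},{"claw":0,"rz":-0.1414},{"claw":0,"rz":-0.1414},{"claw":0,"rz":-0.1414},{"claw":0},{"claw":0}]'; python3 st.py
```

```text
t 0.20 box xyz [-209.7  504.3  201.5] F(box) [-0.03  0.23 -0.61] w 91.6
tool axes in box (cols) [[-0.76, 0.65, -0.001], [0.65, 0.76, -0.001], [0.0, -0.001, -1.0]]invalid input at $[0]: expected keys claw, dx, dy, dz, rx, ry, rz
```

```bash
python3 -m handwheel '[{"claw":0,"dx":0,"dy":0,"dz":0,"rx":0,"ry":0,"rz":-0.1414},{"claw":0,"dx":0,"dy":0,"dz":0,"rx":0,"ry":0,"rz":-0.1414},{"claw":0,"dx":0,"dy":0,"dz":0,"rx":0,"ry":0,"rz":-0.1414},{"claw":0,"dx":0,"dy":0,"dz":0,"rx":0,"ry":0,"rz":-0.1414},{"claw":0,"dx":0,"dy":0,"dz":0,"rx":0,"ry":0,"rz":-0.1414},{"claw":0,"dx":0,"dy":0,"dz":0,"rx":0,"ry":0,"rz":0},{"claw":0,"dx":0,"dy":0,"dz":0,"rx":0,"ry":0,"rz":0}]'; python3 st.py
```

```text
time: 0.9
tool_pos: [185.3, 491.2, 201.8]
tcp_rot: [-3.142, -0.0, -2.799]
contact_force: [-1.3, 0.7, -0.3]
grip_width: 40.7
t 0.90 box xyz [-209.5  504.5  201.8] F(box) [-1.02  1.09 -0.33] w 40.7
tool axes in box (cols) [[-1.0, 0.004, -0.0], [0.004, 1.0, -0.0], [0.0, -0.0, -1.0]]
```

```bash
python3 -m handwheel '[{"claw":0,"dx":-23.2,"dy":-37.5,"dz":0,"rx":0,"ry":0,"rz":0},{"claw":0,"dx":-23.2,"dy":-37.5,"dz":0,"rx":0,"ry":0,"rz":0},{"claw":0,"dx":-23.2,"dy":-37.5,"dz":0,"rx":0,"ry":0,"rz":0},{"claw":0,"dx":-23.2,"dy":-37.5,"dz":0,"rx":0,"ry":0,"rz":0},{"claw":0,"dx":-23.2,"dy":-37.5,"dz":0,"rx":0,"ry":0,"rz":0},{"claw":0,"dx":-23.2,"dy":-37.5,"dz":10,"rx":0,"ry":0,"rz":0},{"claw":0,"dx":-23.2,"dy":-37.5,"dz":20,"rx":0,"ry":0,"rz":0},{"claw":0,"dx":-23.2,"dy":-37.5,"dz":25,"rx":0,"ry":0,"rz":0},{"claw":0,"dx":-23.2,"dy":-37.5,"dz":25,"rx":0,"ry":0,"rz":0},{"claw":0,"dx":-23.2,"dy":-37.5,"dz":25,"rx":0,"ry":0,"rz":0}]'; python3 -m handwheel '[{"claw":0,"dx":0,"dy":0,"dz":17,"rx":0,"ry":0,"rz":0},{"claw":0,"dx":0,"dy":0,"dz":0,"rx":0,"ry":0,"rz":0},{"claw":0,"dx":0,"dy":0,"dz":0,"rx":0,"ry":0,"rz":0}]';python3 st.py
```

```text
time: 1.9
tool_pos: [530.7, 217.0, 97.1]
tcp_rot: [3.141, 0.001, -2.799]
contact_force: [0.5, 0.6, 0.4]
grip_width: 0.6
time: 2.2
tool_pos: [529.0, 218.6, 81.1]
tcp_rot: [3.141, -0.001, -2.797]
contact_force: [-0.9, 0.0, 0.5]
grip_width: 0.2
t 2.20 box xyz [ 21.2 131.3  81.1] F(box) [-0.88  0.35  0.51] w 0.2
tool axes in box (cols) [[-1.0, 0.002, -0.001], [0.002, 1.0, 0.0], [0.001, 0.0, -1.0]]
```

```bash
python3 -m handwheel '[{"claw":0,"dx":0,"dy":-2,"dz":10,"rx":0,"ry":0,"rz":0},{"claw":0,"dx":0,"dy":0,"dz":10,"rx":0,"ry":0,"rz":0},{"claw":0,"dx":0,"dy":0,"dz":3,"rx":0,"ry":0,"rz":0},{"claw":0,"dx":0,"dy":0,"dz":0,"rx":0,"ry":0,"rz":0}]'; for i in 1 2; do python3 -m handwheel '[{"claw":0,"dx":0,"dy":0,"dz":1,"rx":0,"ry":0,"rz":0},{"claw":0,"dx":0,"dy":0,"dz":0,"rx":0,"ry":0,"rz":0}]'|grep -v rot;done
```

```text
time: 2.6
tool_pos: [529.4, 216.7, 57.4]
tcp_rot: [3.141, -0.001, -2.795]
contact_force: [0.4, -0.6, -0.3]
grip_width: 0.4
time: 2.8
tool_pos: [530.2, 216.6, 57.2]
contact_force: [0.2, -0.6, -0.1]
grip_width: 0.6
time: 3.0
tool_pos: [530.1, 216.5, 56.0]
contact_force: [-0.8, 0.7, 0.4]
grip_width: 0.7
```

```bash
for i in 1 2 3; do python3 -m handwheel '[{"claw":0,"dx":0,"dy":0,"dz":1,"rx":0,"ry":0,"rz":0},{"claw":0,"dx":0,"dy":0,"dz":0,"rx":0,"ry":0,"rz":0}]'|grep -v rot;done
```

```text
time: 3.2
tool_pos: [530.0, 216.4, 54.9]
contact_force: [0.4, -0.5, 0.2]
grip_width: 0.4
time: 3.4
tool_pos: [530.0, 216.4, 53.8]
contact_force: [-0.3, 0.2, 0.5]
grip_width: 0.3
time: 3.6
tool_pos: [530.0, 216.4, 52.8]
contact_force: [0.5, -0.2, 0.7]
grip_width: 0.2
```

```bash
for i in 1 2 3; do python3 -m handwheel '[{"claw":0,"dx":0,"dy":0,"dz":1,"rx":0,"ry":0,"rz":0},{"claw":0,"dx":0,"dy":0,"dz":0,"rx":0,"ry":0,"rz":0}]'|grep -v rot;done
```

```text
time: 3.8
tool_pos: [530.0, 216.4, 51.8]
contact_force: [-0.3, -0.1, 0.5]
grip_width: 0.5
time: 4.0
tool_pos: [530.0, 216.4, 50.8]
contact_force: [0.6, 0.0, 0.5]
grip_width: 0.3
time: 4.2
tool_pos: [530.0, 216.4, 49.8]
contact_force: [0.0, -0.3, 0.6]
grip_width: 0.7
```

The TCP is at 49.8, 6 mm below the deck, with under 1 N, so cover a may be the free one. I'll check by eye.

Run:
```python
from h import *
c=bot.capture("scene"); b=np.load("box.npy"); 
u=proj(c,[[b[0],b[1],56]])[0].astype(int); print(u)
f=c["frame"][u[1]-70:u[1]+50,u[0]-90:u[0]+70]; cv2.imwrite("pics/s1.png",cv2.resize(f,None,fx=5,fy=5,interpolation=cv2.INTER_CUBIC)[:,:,::-1])
```

```text
[296 191]
```

View pics/s1.png

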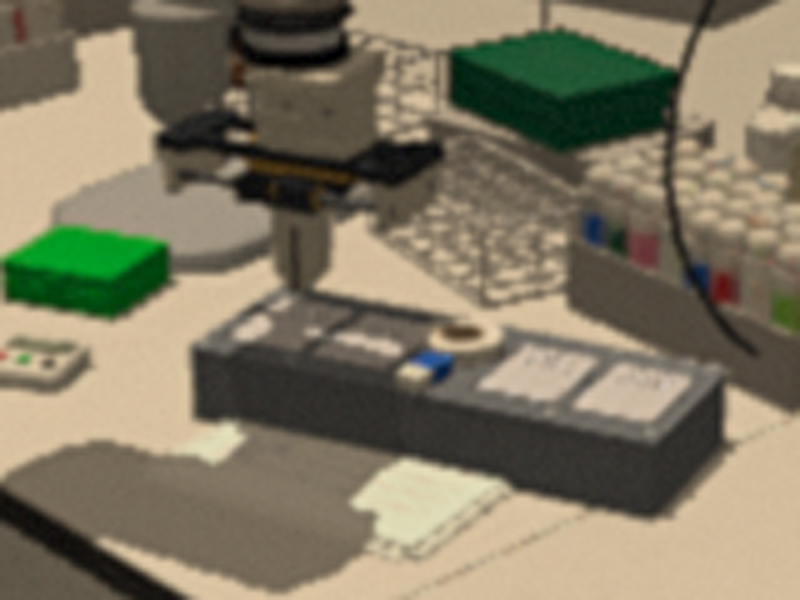

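The closed fingertip meets the deck near crop (300,290), right at the back edge. Cover a lies partly in the gripper's shadow. I'll check this by projecting into both views.

Run:
```python
from h import *
b=np.load("box.npy"); c_,s_=np.cos(b[2]),np.sin(b[2])
W=lambda x,y,z:[b[0]+c_*x-s_*y,b[1]+s_*x+c_*y,z]
out=[]
for n in("scene","top"):
    c=bot.capture(n); f=c["frame"][:,:,::-1].copy()
    u=proj(c,[W(0,60,56)])[0].astype(int); o=u-[64,55]; S=6 if n=="scene" else 6
    cr=cv2.resize(f[o[1]:o[1]+95,o[0]:o[0]+130],None,fx=S,fy=S,interpolation=cv2.INTER_CUBIC)
    cr=cv2.convertScaleAbs(cr,alpha=1.5)
    def d(P,col): 
        for q in (proj(c,P)-o+.5)*S: cv2.circle(cr,tuple(int(v) for v in q),3,col,-1)
    d([W(x,y,56) for x in(-63,63) for y in(-171,171)],(0,0,255))
    d([W(x,y,56) for x in(-37,39) for y in(101,157,33,89)],(0,255,0))
    d([bot.get_obs()["tool_pos"]],(255,0,255))
    out.append(cr[:,:780])
im=np.vstack(out); im=cv2.resize(im,None,fx=.52,fy=.52); cv2.imwrite("pics/s2.png",im); print(im.shape)
```

```text
(593, 406, 3)
```

View pics/s2.png

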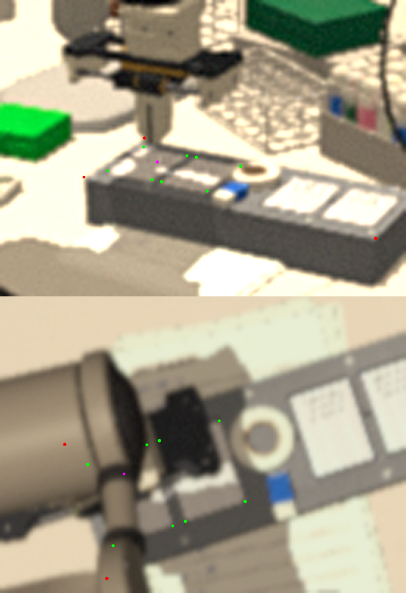

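Run:
```python
from h import *
b=np.load("box.npy")
c=bot.capture("scene"); f=c["frame"][:,:,::-1]
print(proj(c,[bot.get_obs()["tool_pos"]]))
o=[225,150]; S=12
cr=f[150:200,225:290].astype(float)/255; cr=np.uint8(255*np.clip(cr*1.5,0,1)**.6)
cv2.imwrite("pics/s3.png",cv2.resize(cr,None,fx=S,fy=S,interpolation=cv2.INTER_CUBIC))
```

```text
[[266.99739671 184.30840253]]
```

View pics/s3.png

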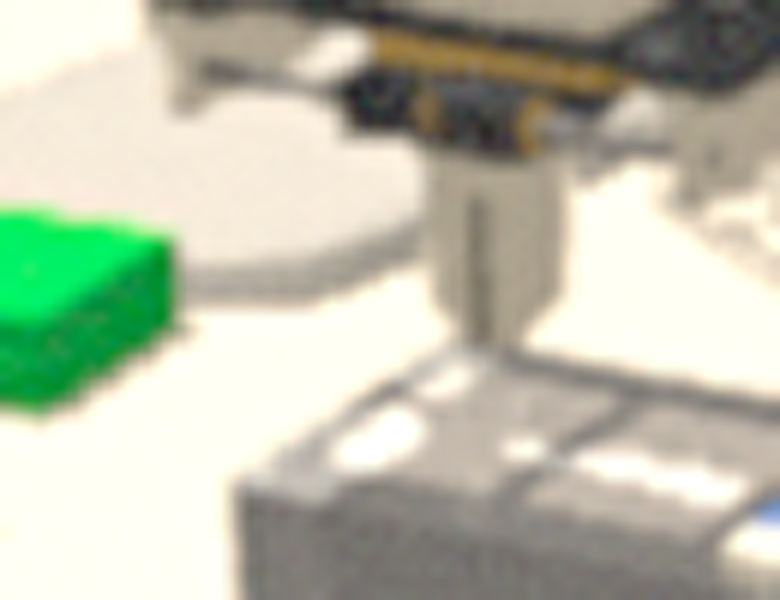

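Run:
```python
from h import *
b=np.load("box.npy"); c_,s_=np.cos(b[2]),np.sin(b[2])
W=lambda x,y,z:[b[0]+c_*x-s_*y,b[1]+s_*x+c_*y,z]
c=bot.capture("scene"); s3=lambda P:np.round((proj(c,P)-[225,150]+.5)*12)
for n,p in dict(FL=W(-63,171,56),BL=W(63,171,56),FR=W(-63,-171,56),BR=W(63,-171,56),taila=W(22,129,56),pl_bl=W(39,157,56),pl_br=W(39,101,56),pl_fl=W(-37,157,56),pl_fr=W(-37,101,56),z66=W(22,129,66)).items(): print(n,s3([p])[0],proj(c,[p])[0].round(1))
for z in (50,56,66): 
    q=onz(c,[[265.8,179.2]],z)[0][:2]-b[:2]; print(z,q@[c_,s_],q@[-s_,c_])
print("cam",rays(c,[[0,0]])[0])
```

```text
FL [226. 477.] [243.3 189.2]
BL [459. 327.] [262.8 176.7]
FR [1349.  712.] [336.9 208.8]
BR [1526.  533.] [351.7 193.9]
taila [510. 398.] [267.  182.7]
pl_bl [458. 362.] [262.6 179.7]
pl_br [623. 394.] [276.4 182.4]
pl_fl [318. 453.] [251.  187.2]
pl_fr [488. 488.] [265.2 190.2]
z66 [509. 366.] [266.9 180. ]
50 60.19299679097202 156.93891938847005
56 47.64800977135179 149.19818898550875
66 26.7396980719848 136.29697164724
cam [-404.94247788 -954.71703602  679.37053544]
```

The scene evidence is ambiguous: the visible tip ends at crop (490,350), while the cover patches still look flush. I'll go down a little more while watching the force.

```bash
for i in 1 2 3 4; do python3 -m handwheel '[{"claw":0,"dx":0,"dy":0,"dz":1,"rx":0,"ry":0,"rz":0},{"claw":0,"dx":0,"dy":0,"dz":1,"rx":0,"ry":0,"rz":0},{"claw":0,"dx":0,"dy":0,"dz":0,"rx":0,"ry":0,"rz":0}]'|grep -E "pos|force";done
python3 - <<'E'
from h import *
c=bot.capture("scene"); f=c["frame"][:,:,::-1]
cr=cv2.resize(f[160:200,240:285],None,fx=16,fy=14,interpolation=cv2.INTER_CUBIC).astype(float)
cr=np.uint8(255*np.clip((cr-20)/130,0,1)**.8)
cv2.imwrite("pics/s4.png",cr)
E
```

```text
tool_pos: [529.9, 216.4, 47.7]
contact_force: [0.5, 0.2, 0.5]
tool_pos: [529.9, 216.4, 45.8]
contact_force: [-0.3, 0.6, -1.1]
tool_pos: [530.0, 216.4, 43.8]
contact_force: [0.6, 0.7, -0.1]
tool_pos: [530.0, 216.4, 41.8]
contact_force: [0.6, -0.0, 0.1]
```

View pics/s4.png

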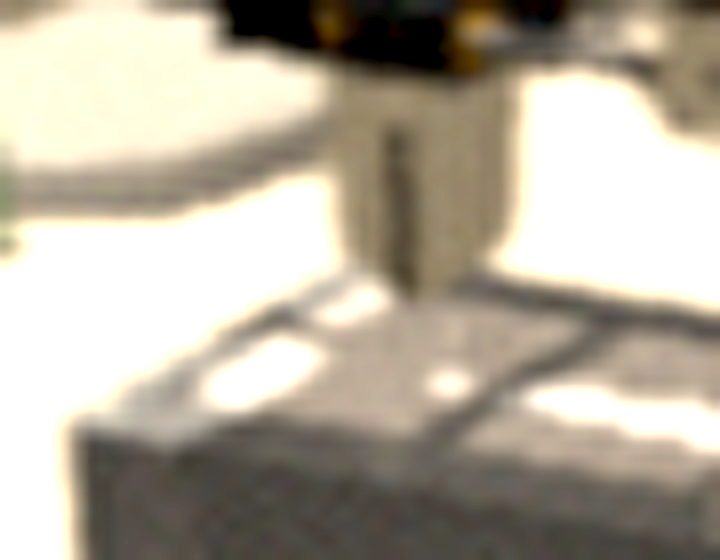

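The finger taper is still visible and the cover is still flush (its bright patches have not moved). So the real closed tip sits about 20 mm above the reported TCP, with nothing touched yet. I'll descend to contact.

```bash
for i in 1 2 3 4; do python3 -m handwheel '[{"claw":0,"dx":0,"dy":0,"dz":1,"rx":0,"ry":0,"rz":0},{"claw":0,"dx":0,"dy":0,"dz":0,"rx":0,"ry":0,"rz":0}]'|grep -E "pos|force";done
```

```text
tool_pos: [530.0, 216.4, 40.8]
contact_force: [-0.2, -0.7, -0.5]
tool_pos: [530.0, 216.4, 39.8]
contact_force: [-0.0, 0.4, 0.2]
tool_pos: [530.0, 216.4, 38.8]
contact_force: [0.3, 0.3, -0.8]
tool_pos: [530.0, 216.4, 37.8]
contact_force: [0.4, -0.1, 0.5]
```

```bash
for i in 1 2 3 4; do python3 -m handwheel '[{"claw":0,"dx":0,"dy":0,"dz":1,"rx":0,"ry":0,"rz":0},{"claw":0,"dx":0,"dy":0,"dz":0,"rx":0,"ry":0,"rz":0}]'|grep -E "pos|force";done
```

```text
tool_pos: [530.0, 216.4, 36.8]
contact_force: [-0.1, 0.6, -0.9]
tool_pos: [530.0, 216.5, 35.8]
contact_force: [0.5, 0.4, -0.3]
tool_pos: [530.0, 216.4, 34.8]
contact_force: [0.1, 0.4, -0.2]
tool_pos: [530.0, 216.4, 33.8]
contact_force: [-0.0, -0.2, 0.2]
```

Run:
```python
from h import *
c=bot.capture("scene"); f=c["frame"][:,:,::-1]; cv2.imwrite("pics/full5.png",f)
cr=cv2.resize(f[160:200,240:285],None,fx=16,fy=14,interpolation=cv2.INTER_CUBIC).astype(float)
cr=np.uint8(255*np.clip((cr-20)/130,0,1)**.8)
cv2.imwrite("pics/s5.png",cr)
```

```text
(no output)
```

View pics/s5.png

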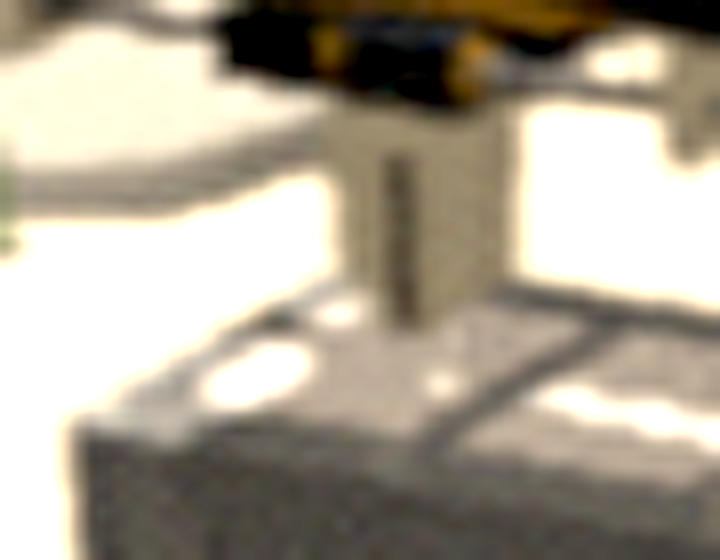

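The tip (centre line at crop (405,325)) is now on the plate image and nearly touching. I'll continue.

```bash
for i in 1 2 3 4 5; do python3 -m handwheel '[{"claw":0,"dx":0,"dy":0,"dz":1,"rx":0,"ry":0,"rz":0},{"claw":0,"dx":0,"dy":0,"dz":0,"rx":0,"ry":0,"rz":0}]'|grep -E "time|pos|force";done
python3 - <<'E'
from h import *
b=np.load("box.npy"); c_,s_=np.cos(b[2]),np.sin(b[2])
c=bot.capture("scene"); cv2.imwrite("pics/full6.png",c["frame"][:,:,::-1])
for z in (56,60,64): 
    q=onz(c,[[263.8,182.0]],z)[0][:2]-b[:2]; print(z,q@[c_,s_],q@[-s_,c_])
E
```

```text
time: 7.55
tool_pos: [530.0, 216.4, 32.8]
contact_force: [0.6, -0.6, 0.1]
time: 7.75
tool_pos: [530.0, 216.5, 31.8]
contact_force: [0.7, 0.0, 0.2]
time: 7.95
tool_pos: [530.2, 216.5, 31.4]
contact_force: [-1.4, -0.1, 3.9]
time: 8.15
tool_pos: [530.2, 216.5, 31.3]
contact_force: [-3.4, -2.2, 11.6]
time: 8.35
tool_pos: [530.3, 216.5, 31.2]
contact_force: [-6.5, -1.6, 18.1]
56 22.263265846325442 142.15516204988512
60 14.062828197528889 137.03986831210716
64 5.862390548732208 131.92457457432948
```

Hard contact at reported z=31.5: 18 N with 0.2 mm sink. That puts the closed tip 24.5 mm above the reported TCP. The scene ray at deck height gives x≈17–22 for the tip, which is on the tail, so cover a is blocked. Next is b.

```bash
python3 -m handwheel '[{"claw":0,"dx":0,"dy":0,"dz":-8,"rx":0,"ry":0,"rz":0},{"claw":0,"dx":0,"dy":-4,"dz":-10,"rx":0,"ry":0,"rz":0},{"claw":0,"dx":0,"dy":-22,"dz":0,"rx":0,"ry":0,"rz":0},{"claw":0,"dx":0,"dy":-22,"dz":0,"rx":0,"ry":0,"rz":0},{"claw":0,"dx":0,"dy":-20,"dz":0,"rx":0,"ry":0,"rz":0},{"claw":0,"dx":0,"dy":0,"dz":6,"rx":0,"ry":0,"rz":0},{"claw":0,"dx":0,"dy":0,"dz":6,"rx":0,"ry":0,"rz":0},{"claw":0,"dx":0,"dy":0,"dz":0,"rx":0,"ry":0,"rz":0}]'; python3 st.py;for i in 1 2 3 4 5; do python3 -m handwheel '[{"claw":0,"dx":0,"dy":0,"dz":1,"rx":0,"ry":0,"rz":0},{"claw":0,"dx":0,"dy":0,"dz":0,"rx":0,"ry":0,"rz":0}]'|grep -E "time|pos|force";done
```

```text
time: 9.2
tool_pos: [552.1, 153.0, 33.8]
tcp_rot: [3.141, -0.002, -2.795]
contact_force: [-0.2, -0.2, -0.9]
grip_width: 0.5
t 9.20 box xyz [20.6 61.9 33.8] F(box) [-0.22 -0.09 -0.86] w 0.5
tool axes in box (cols) [[-1.0, -0.0, -0.002], [-0.0, 1.0, 0.001], [0.002, 0.001, -1.0]]
time: 9.4
tool_pos: [552.9, 153.1, 33.8]
contact_force: [0.1, 0.6, -0.1]
time: 9.6
tool_pos: [553.1, 152.8, 33.0]
contact_force: [-0.0, 0.1, 0.5]
time: 9.8
tool_pos: [553.1, 152.5, 31.9]
contact_force: [-0.7, -0.1, 0.4]
time: 10.0
tool_pos: [553.3, 152.5, 31.4]
contact_force: [-0.4, 0.2, 4.6]
time: 10.2
tool_pos: [553.3, 152.5, 31.3]
contact_force: [-4.7, -0.1, 11.9]
```

b is blocked too. I'll cross high over the tape to c.

```bash
python3 -m handwheel '[{"claw":0,"dx":0,"dy":0,"dz":-10,"rx":0,"ry":0,"rz":0},{"claw":0,"dx":0,"dy":0,"dz":-25,"rx":0,"ry":0,"rz":0},{"claw":0,"dx":0,"dy":-20,"dz":-2,"rx":0,"ry":0,"rz":0},{"claw":0,"dx":0,"dy":-41,"dz":0,"rx":0,"ry":0,"rz":0},{"claw":0,"dx":0,"dy":-41,"dz":0,"rx":0,"ry":0,"rz":0},{"claw":0,"dx":0,"dy":-20,"dz":0,"rx":0,"ry":0,"rz":0},{"claw":0,"dx":0,"dy":0,"dz":15,"rx":0,"ry":0,"rz":0},{"claw":0,"dx":0,"dy":0,"dz":17,"rx":0,"ry":0,"rz":0},{"claw":0,"dx":0,"dy":0,"dz":0,"rx":0,"ry":0,"rz":0}]'; python3 st.py;for i in 1 2 3 4 5; do python3 -m handwheel '[{"claw":0,"dx":0,"dy":0,"dz":1,"rx":0,"ry":0,"rz":0},{"claw":0,"dx":0,"dy":0,"dz":0,"rx":0,"ry":0,"rz":0}]'|grep -E "time|pos|force";done
```

```text
time: 11.1
tool_pos: [593.0, 37.4, 33.0]
tcp_rot: [3.14, -0.004, -2.796]
contact_force: [-0.7, 0.3, -0.3]
grip_width: 0.4
t 11.10 box xyz [ 19.9 -60.7  33. ] F(box) [-0.59  0.51 -0.32] w 0.4
tool axes in box (cols) [[-1.0, 0.001, -0.004], [0.001, 1.0, 0.002], [0.004, 0.002, -1.0]]
time: 11.3
tool_pos: [595.1, 37.9, 34.8]
contact_force: [-0.5, -0.3, 0.3]
time: 11.5
tool_pos: [594.9, 37.9, 33.5]
contact_force: [-0.6, 0.3, -0.2]
time: 11.7
tool_pos: [594.5, 37.8, 32.0]
contact_force: [-0.1, -0.5, -0.0]
time: 11.9
tool_pos: [594.7, 37.7, 31.4]
contact_force: [-0.9, 0.6, 4.0]
time: 12.1
tool_pos: [594.8, 37.8, 31.3]
contact_force: [-3.5, -0.5, 10.6]
```

c is blocked. d:

```bash
python3 -m handwheel '[{"claw":0,"dx":0,"dy":0,"dz":-8,"rx":0,"ry":0,"rz":0},{"claw":0,"dx":0,"dy":-4,"dz":-10,"rx":0,"ry":0,"rz":0},{"claw":0,"dx":0,"dy":-22,"dz":0,"rx":0,"ry":0,"rz":0},{"claw":0,"dx":0,"dy":-22,"dz":0,"rx":0,"ry":0,"rz":0},{"claw":0,"dx":0,"dy":-20,"dz":0,"rx":0,"ry":0,"rz":0},{"claw":0,"dx":0,"dy":0,"dz":6,"rx":0,"ry":0,"rz":0},{"claw":0,"dx":0,"dy":0,"dz":6,"rx":0,"ry":0,"rz":0},{"claw":0,"dx":0,"dy":0,"dz":0,"rx":0,"ry":0,"rz":0}]'; python3 st.py;for i in 1 2 3 4 5 6; do python3 -m handwheel '[{"claw":0,"dx":0,"dy":0,"dz":1,"rx":0,"ry":0,"rz":0},{"claw":0,"dx":0,"dy":0,"dz":0,"rx":0,"ry":0,"rz":0}]'|grep -E "time|pos|force";done
```

```text
time: 12.9
tool_pos: [616.4, -25.5, 34.5]
tcp_rot: [3.14, -0.002, -2.795]
contact_force: [0.4, 0.1, 0.9]
grip_width: 0.4
t 12.90 box xyz [  20.5 -127.9   34.5] F(box) [ 0.41 -0.08  0.86] w 0.4
tool axes in box (cols) [[-1.0, 0.0, -0.002], [0.0, 1.0, 0.002], [0.002, 0.002, -1.0]]
time: 13.1
tool_pos: [617.5, -25.5, 34.9]
contact_force: [0.4, 0.7, 0.1]
time: 13.3
tool_pos: [617.6, -26.0, 34.0]
contact_force: [-0.5, 0.8, 0.1]
time: 13.5
tool_pos: [617.6, -26.2, 32.9]
contact_force: [0.4, 0.4, 0.0]
time: 13.7
tool_pos: [617.6, -26.3, 31.8]
contact_force: [-0.2, -0.3, 0.1]
time: 13.9
tool_pos: [617.8, -26.3, 31.1]
contact_force: [-0.0, 0.0, 1.2]
time: 14.1
tool_pos: [617.9, -26.2, 30.2]
contact_force: [-0.6, 1.1, 4.3]
```

d yields at 1–4 N and follows down, so it is the free one. I'll press it further, towards about 45°.

```bash
for i in 1 2 3 4 5 6; do python3 -m handwheel '[{"claw":0,"dx":0,"dy":0,"dz":2,"rx":0,"ry":0,"rz":0},{"claw":0,"dx":0,"dy":0,"dz":0,"rx":0,"ry":0,"rz":0}]'|grep -E "time|pos|force";done
python3 - <<'E'
from h import *
c=bot.capture("scene"); f=c["frame"][:,:,::-1]
cr=cv2.resize(f[150:220,290:370],None,fx=9,fy=8,interpolation=cv2.INTER_CUBIC)
cv2.imwrite("pics/s7.png",cv2.convertScaleAbs(cr,alpha=1.5))
E
```

```text
time: 14.3
tool_pos: [617.9, -26.3, 28.0]
contact_force: [0.3, 0.5, 3.6]
time: 14.5
tool_pos: [617.8, -26.3, 25.9]
contact_force: [0.3, -0.0, 3.1]
time: 14.7
tool_pos: [617.8, -26.3, 23.8]
contact_force: [1.0, -0.4, 3.6]
time: 14.9
tool_pos: [617.7, -26.3, 21.6]
contact_force: [0.8, 0.3, 1.7]
time: 15.1
tool_pos: [617.6, -26.2, 19.6]
contact_force: [1.7, -0.3, 2.4]
time: 15.3
tool_pos: [617.4, -26.2, 17.5]
contact_force: [0.9, 0.3, 0.7]
```

View pics/s7.png

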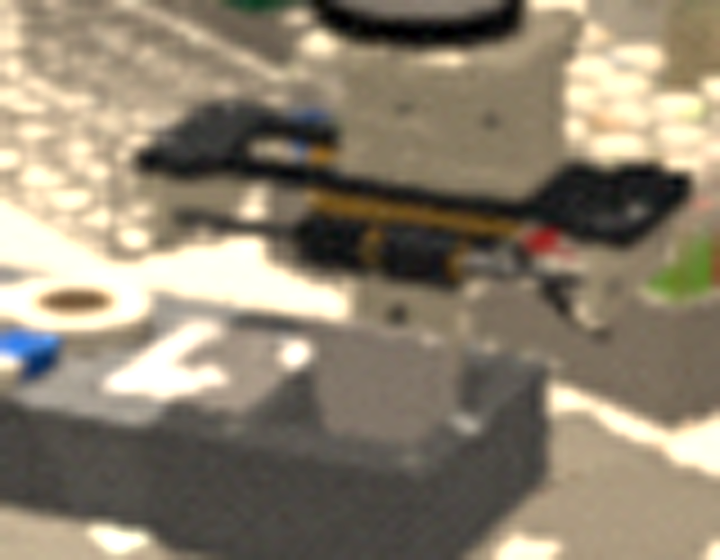

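Cover d is tipped up: its underside is at crop (390,380) and its lip near y=335. I'll lift out, go round to the front and stop just short of the lip.

```bash
python3 -m handwheel '[{"claw":0,"dx":0,"dy":0,"dz":-10,"rx":0,"ry":0,"rz":0},{"claw":0,"dx":0,"dy":0,"dz":-20,"rx":0,"ry":0,"rz":0},{"claw":0,"dx":0,"dy":0,"dz":-20,"rx":0,"ry":0,"rz":0},{"claw":0,"dx":0,"dy":0,"dz":-20,"rx":0,"ry":0,"rz":0},{"claw":0,"dx":0,"dy":0,"dz":-10,"rx":0,"ry":0,"rz":0},{"claw":0,"dx":0,"dy":0,"dz":0,"rx":0,"ry":0,"rz":0},{"claw":0,"dx":40,"dy":0,"dz":0,"rx":0,"ry":0,"rz":0},{"claw":0,"dx":42,"dy":0,"dz":0,"rx":0,"ry":0,"rz":0},{"claw":0,"dx":0,"dy":0,"dz":0,"rx":0,"ry":0,"rz":0}]'; python3 -m handwheel '[{"claw":0,"dx":0,"dy":0,"dz":20,"rx":0,"ry":0,"rz":0},{"claw":0,"dx":0,"dy":0,"dz":20,"rx":0,"ry":0,"rz":0},{"claw":0,"dx":0,"dy":0,"dz":10,"rx":0,"ry":0,"rz":0},{"claw":0,"dx":0,"dy":0,"dz":0,"rx":0,"ry":0,"rz":0}]'; python3 st.py
python3 - <<'E'
from h import *
c=bot.capture("scene"); f=c["frame"][:,:,::-1]
cr=cv2.resize(f[150:220,290:370],None,fx=9,fy=8,interpolation=cv2.INTER_CUBIC)
cv2.imwrite("pics/s8.png",cv2.convertScaleAbs(cr,alpha=1.5))
E
```

```text
time: 16.25
tool_pos: [533.9, -54.2, 95.8]
tcp_rot: [3.137, -0.008, -2.797]
contact_force: [-0.4, 0.8, 0.5]
grip_width: 0.6
time: 16.65
tool_pos: [539.3, -53.7, 46.0]
tcp_rot: [3.139, -0.003, -2.795]
contact_force: [0.0, 0.6, 0.8]
grip_width: 0.3
t 16.65 box xyz [ -61.6 -128.2   46. ] F(box) [0.21 0.54 0.78] w 0.3
tool axes in box (cols) [[-1.0, 0.0, -0.003], [0.0, 1.0, 0.002], [0.003, 0.002, -1.0]]
```

View pics/s8.png

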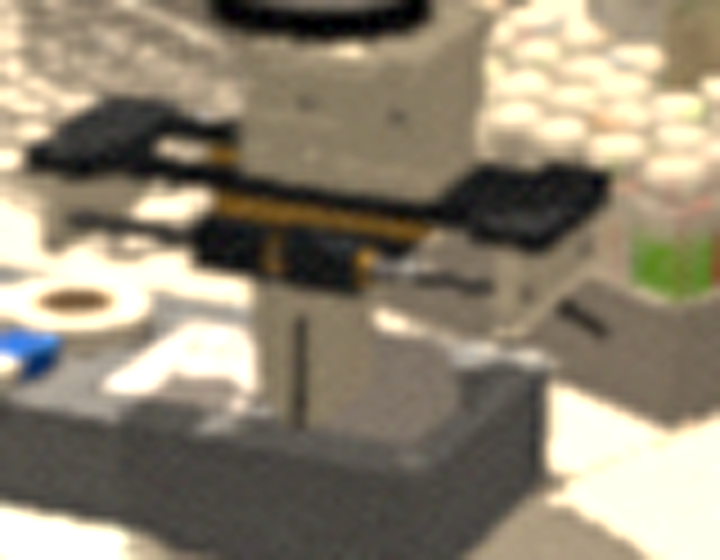

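The finger stands in front of the raised cover d, whose left part it hides. I'll advance and rise slightly.

```bash
python3 -m handwheel '[{"claw":0,"dx":-8,"dy":0,"dz":0,"rx":0,"ry":0,"rz":0},{"claw":0,"dx":-8,"dy":0,"dz":0,"rx":0,"ry":0,"rz":0},{"claw":0,"dx":0,"dy":0,"dz":0,"rx":0,"ry":0,"rz":0}]'|grep -E "pos|force"; for i in 1 2 3 4 5 6; do python3 -m handwheel '[{"claw":0,"dx":-2,"dy":0,"dz":-1,"rx":0,"ry":0,"rz":0},{"claw":0,"dx":-2,"dy":0,"dz":-1,"rx":0,"ry":0,"rz":0}]'|grep -E "pos|force";done; python3 st.py
```

```text
tool_pos: [557.4, -48.4, 48.7]
contact_force: [-0.6, -0.5, -0.2]
tool_pos: [559.4, -47.2, 50.2]
contact_force: [-0.3, 0.2, 0.3]
tool_pos: [563.2, -45.9, 52.1]
contact_force: [0.3, -0.7, -0.3]
tool_pos: [567.0, -44.5, 54.1]
contact_force: [-0.4, -0.1, -0.5]
tool_pos: [570.7, -43.2, 56.0]
contact_force: [-0.5, -0.2, -0.3]
tool_pos: [574.5, -41.8, 58.0]
contact_force: [0.2, -0.4, -0.1]
tool_pos: [578.0, -40.4, 59.9]
contact_force: [-0.8, 0.5, -0.4]
t 18.20 box xyz [ -20.7 -128.9   59.9] F(box) [-0.59  0.7  -0.43] w 0.1
tool axes in box (cols) [[-1.0, 0.0, -0.0], [0.0, 1.0, 0.0], [0.0, 0.0, -1.0]]
```

Run:
```python
from h import *
c=bot.capture("scene"); f=c["frame"][:,:,::-1]
cr=cv2.resize(f[150:220,290:370],None,fx=9,fy=8,interpolation=cv2.INTER_CUBIC)
cv2.imwrite("pics/s9.png",cv2.convertScaleAbs(cr,alpha=1.5))
```

```text
(no output)
```

View pics/s9.png

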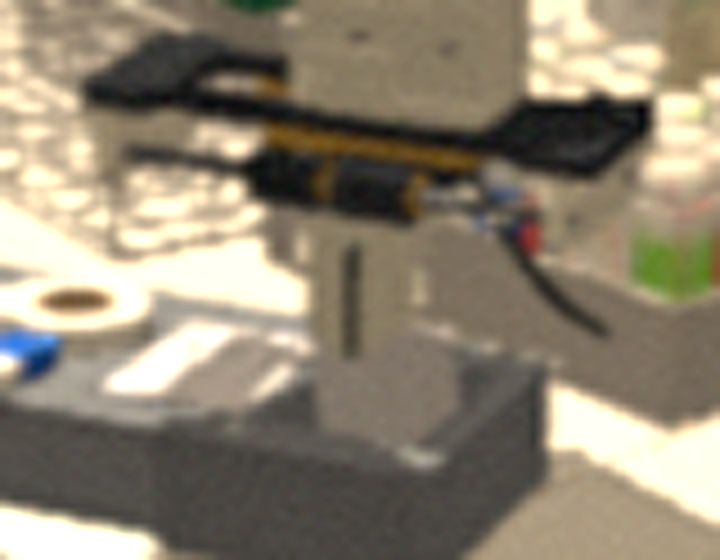

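The finger hides part of the lip, with its tip at row 355 and the lip near row 340: only a few mm of overlap. I'll compute the lip's position from its right corner, near (460,345).

Run:
```python
from h import *
b=np.load("box.npy"); c_,s_=np.cos(b[2]),np.sin(b[2])
c=bot.capture("scene"); R=np.array([[c_,s_,0],[-s_,c_,0],[0,0,1]])
def atY(px,y):
    C,w=rays(c,[px]); C=R@(C-[b[0],b[1],0]); w=R@w[0]; return C+w*((y-C[1])/w[1])
for u,v,y in [(460,345,-157),(450,340,-157),(315,340,-101),(315,330,-101)]:
    p=[290+u/9-.5-1.1,150+v/8-.5-.7]; q=atY(p,y); print((u,v),q.round(1),"r",np.hypot(q[0]-3,q[2]-54).round(1),"th",np.degrees(np.arctan2(q[2]-54,3-q[0])).round(0))
# finger tip centre line, front face seen at x=-30 guess
C,w=rays(c,[[290+350/9-1.6,150+355/8-1.2]]);C=R@(C-[b[0],b[1],0]); w=R@w[0]
for z in (80,84,88): print(z,(C+w*((z-C[2])/w[2])).round(1))
```

```text
(460, 345) [ -10.8 -157.    89.6] r 38.2 th 69.0
(450, 340) [ -20.4 -157.    95.5] r 47.7 th 61.0
(315, 340) [ -10.2 -101.    80.6] r 29.7 th 64.0
(315, 330) [ -10.4 -101.    85.1] r 33.8 th 67.0
80 [ -17.  -117.7   80. ]
84 [ -25.2 -121.3   84. ]
88 [ -33.5 -124.9   88. ]
```

The lip is at about x=-14, z=90 (≈65°). I'll lower 6 mm and push back horizontally.

```bash
python3 -m handwheel '[{"claw":0,"dx":0,"dy":0,"dz":3,"rx":0,"ry":0,"rz":0},{"claw":0,"dx":0,"dy":0,"dz":3,"rx":0,"ry":0,"rz":0}]'|grep -E "pos|force"; for i in 1 2 3 4 5; do python3 -m handwheel '[{"claw":0,"dx":-2,"dy":0,"dz":0,"rx":0,"ry":0,"rz":0},{"claw":0,"dx":-2,"dy":0,"dz":0,"rx":0,"ry":0,"rz":0}]'|grep -E "force";done; python3 st.py
```

```text
tool_pos: [578.2, -40.5, 53.8]
contact_force: [0.4, -0.8, 0.3]
contact_force: [-0.7, -0.5, 1.1]
contact_force: [-1.3, -0.1, 1.2]
contact_force: [-1.4, -0.2, 1.1]
contact_force: [-1.5, -0.0, 0.5]
contact_force: [-1.6, 0.2, -0.5]
t 19.50 box xyz [  -0.7 -128.9   53.7] F(box) [-1.41  0.72 -0.51] w 0.3
tool axes in box (cols) [[-1.0, 0.0, -0.0], [0.0, 1.0, 0.0], [0.0, 0.0, -1.0]]
```

```bash
for i in 1 2 3 4 5; do python3 -m handwheel '[{"claw":0,"dx":-1,"dy":0,"dz":0,"rx":0,"ry":0,"rz":0},{"claw":0,"dx":-1,"dy":0,"dz":0,"rx":0,"ry":0,"rz":0}]'|grep -E "force";done; python3 st.py
python3 - <<'E'
from h import *
c=bot.capture("scene"); f=c["frame"][:,:,::-1]
cr=cv2.resize(f[150:220,290:370],None,fx=9,fy=8,interpolation=cv2.INTER_CUBIC)
cv2.imwrite("pics/s10.png",cv2.convertScaleAbs(cr,alpha=1.5))
E
```

```text
contact_force: [-6.0, -3.9, 0.7]
contact_force: [-12.3, -6.9, 4.1]
contact_force: [-17.2, -8.7, 7.9]
contact_force: [-23.8, -11.8, 12.1]
contact_force: [-29.6, -14.0, 14.7]
t 20.50 box xyz [   0.8 -128.7   53.1] F(box) [-32.6   -3.16  14.69] w 0.1
tool axes in box (cols) [[-1.0, -0.0, -0.018], [-0.0, 1.0, 0.003], [0.018, 0.003, -1.0]]
```

View pics/s10.png

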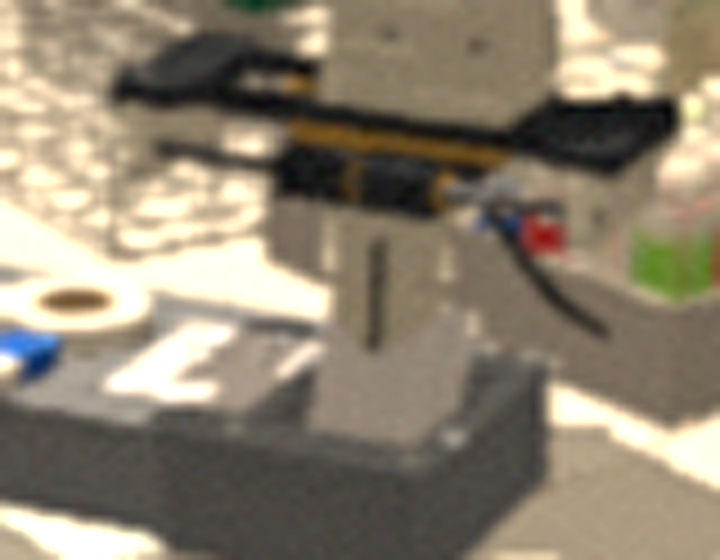

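Firm stop reached (33 N, no further motion), which fits the 1.9 rad end stop. I'll back off and rise clear.

```bash
python3 -m handwheel '[{"claw":0,"dx":5,"dy":0,"dz":0,"rx":0,"ry":0,"rz":0},{"claw":0,"dx":10,"dy":0,"dz":0,"rx":0,"ry":0,"rz":0},{"claw":0,"dx":20,"dy":0,"dz":0,"rx":0,"ry":0,"rz":0},{"claw":0,"dx":40,"dy":0,"dz":-10,"rx":0,"ry":0,"rz":0},{"claw":0,"dx":40,"dy":0,"dz":-30,"rx":0,"ry":0,"rz":0},{"claw":0,"dx":40,"dy":0,"dz":-40,"rx":0,"ry":0,"rz":0},{"claw":0,"dx":0,"dy":0,"dz":-40,"rx":0,"ry":0,"rz":0},{"claw":0,"dx":0,"dy":0,"dz":0,"rx":0,"ry":0,"rz":0},{"claw":0,"dx":0,"dy":0,"dz":0,"rx":0,"ry":0,"rz":0}]'; python3 st.py
python3 - <<'E'
from h import *
im=[]
for n,(y,x) in dict(scene=(150,225),top=(150,225)).items():
    f=bot.capture(n)["frame"][:,:,::-1]
    w=f[y:y+95,x:x+155]; im.append(cv2.convertScaleAbs(cv2.resize(w,None,fx=5,fy=3.1 if 0 else 3.1,interpolation=cv2.INTER_CUBIC),alpha=1.5))
cv2.imwrite("pics/s11.png",np.vstack(im))
E
```

```text
time: 21.45
tool_pos: [465.9, -81.5, 170.3]
tcp_rot: [-3.139, 0.004, -2.796]
contact_force: [0.3, -0.3, 0.5]
grip_width: 0.4
t 21.45 box xyz [-140.1 -129.5  170.3] F(box) [ 0.2  -0.44  0.46] w 0.4
tool axes in box (cols) [[-1.0, 0.0, 0.004], [0.0, 1.0, -0.002], [-0.004, -0.002, -1.0]]
```

View pics/s11.png

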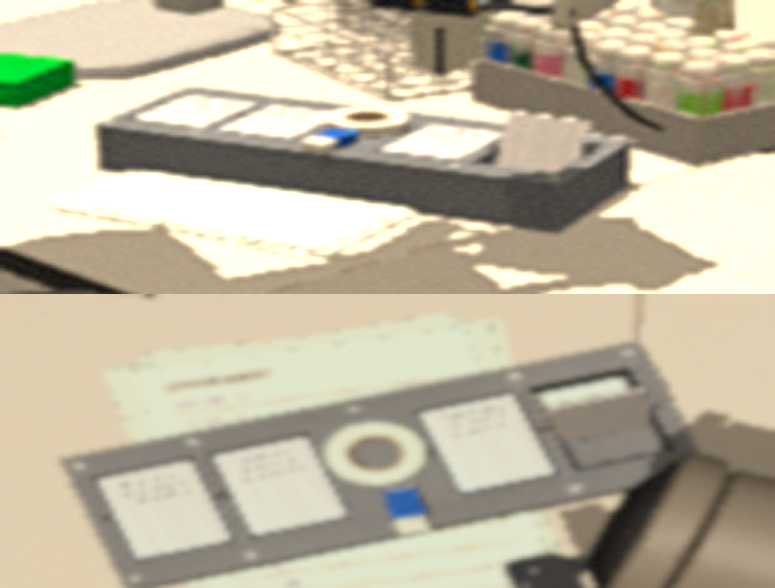

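Both views show cover d standing open at (540,140) above and (600,415) below. The tape, the eraser and covers a–c look unchanged. One numeric check, then I'll hand in.

Run:
```python
from h import *
b=np.load("box.npy"); c_,s_=np.cos(b[2]),np.sin(b[2]); R=np.array([[c_,s_,0],[-s_,c_,0],[0,0,1]])
c=bot.capture("scene")
def atY(px,y):
    C,w=rays(c,[px]); C=R@(C-[b[0],b[1],0]); w=R@w[0]; return C+w*((y-C[1])/w[1])
for u,v,y in [(587,118,-157),(508,112,-101)]:
    q=atY([225+u/5-1.6,150+v/3.1-1.2],y); print(q.round(1),"r",np.hypot(q[0]-3,q[2]-54).round(1),"th",np.arctan2(q[2]-54,3-q[0]).round(2))
f=bot.capture("top")["frame"]; f0=cv2.cvtColor(cv2.imread("pics/top0.png"),cv2.COLOR_BGR2RGB)
S=4
for nm,im in (("before",f0),("now",f)):
    g=cv2.resize(cv2.cvtColor(im,cv2.COLOR_RGB2GRAY),None,fx=S,fy=S,interpolation=cv2.INTER_CUBIC)
    n,l,st,ce=cv2.connectedComponentsWithStats(np.uint8(g>112))
    print(nm,[(st[i,4],ce[i].round(1).tolist()) for i in range(1,n) if 940<ce[i][0]<1480 and 660<ce[i][1]<980 and 800<st[i,4]<20000])
    h=cv2.inRange(cv2.cvtColor(im,cv2.COLOR_RGB2HSV),(100,120,40),(130,255,255))[190:235,285:325]; print("eraser blue",np.argwhere(h).mean(0).round(2))
d=cv2.absdiff(f,f0).max(2); d[:, :225]*=(d[:, :225]>25); n,l,st,ce=cv2.connectedComponentsWithStats(np.uint8(d>30)); print("changed blobs",[(st[i].tolist()) for i in range(1,n) if st[i,4]>15])
```

```text
[  -1.3 -157.   103.3] r 49.5 th 1.48
[   1.7 -101.    98.3] r 44.4 th 1.54
before [(np.int32(8434), [1380.9, 761.6]), (np.int32(8362), [1288.9, 792.4]), (np.int32(3683), [1199.2, 805.5]), (np.int32(8423), [1123.3, 847.7]), (np.int32(8423), [1030.7, 878.3])]
eraser blue [27.   20.53]
now [(np.int32(1507), [1367.0, 728.5]), (np.int32(8535), [1288.9, 792.5]), (np.int32(3932), [1199.2, 805.4]), (np.int32(8599), [1123.3, 847.7]), (np.int32(8595), [1030.7, 878.2])]
eraser blue [27.   20.53]
changed blobs [[287, 175, 144, 128, 9125], [167, 273, 55, 24, 695], [146, 288, 12, 7, 64], [316, 302, 93, 60, 2961], [293, 306, 13, 12, 81], [7, 331, 139, 69, 5436], [297, 349, 17, 8, 81], [226, 349, 162, 51, 2869], [95, 373, 11, 18, 46], [311, 379, 45, 21, 707]]
```

Run:
```python
from h import *
b=np.load("box.npy"); c_,s_=np.cos(b[2]),np.sin(b[2])
W=lambda x,y,z:[b[0]+c_*x-s_*y,b[1]+s_*x+c_*y,z]
c=bot.capture("top"); g=cv2.cvtColor(c["frame"],cv2.COLOR_RGB2GRAY).astype(np.float32)
# brightness along the cover's midline, by box x at deck height
xs=np.arange(-45,50,3.); uv=proj(c,[W(x,-122,56) for x in xs]).astype(np.float32)
print([(int(x),int(v)) for x,v in zip(xs,cv2.remap(g,uv[:,0],uv[:,1],cv2.INTER_LINEAR).ravel())])
for th in (1.2,1.4,1.57,1.7,1.9):
    for nm,r in(("lip",40),("tail",-36)):
        q=onz(c,proj(c,[W(3-r*np.cos(th),-122,54+r*np.sin(th))]),56)[0][:2]-b[:2]; print(th,nm,"seen at x",(q@[c_,s_]).round(1))
```

```text
[(-45, 88), (-42, 84), (-39, 74), (-36, 74), (-33, 84), (-30, 88), (-27, 88), (-24, 89), (-21, 89), (-18, 88), (-15, 86), (-12, 85), (-9, 85), (-6, 85), (-3, 86), (0, 86), (3, 86), (6, 86), (9, 86), (12, 87), (15, 92), (18, 111), (21, 130), (24, 144), (27, 149), (30, 146), (33, 122), (36, 76), (39, 51), (42, 73), (45, 90), (48, 93)]
1.2 lip seen at x -8.4
1.2 tail seen at x 12.2
1.4 lip seen at x -0.2
1.4 tail seen at x 5.3
1.57 lip seen at x 6.9
1.57 tail seen at x -0.6
1.7 lip seen at x 12.2
1.7 tail seen at x -5.1
1.9 lip seen at x 20.0
1.9 tail seen at x -11.7
```

In the top view the lip edge is seen at x≈19, so the cover is at ≈1.88 rad, leaning back. Handing in.

```bash
python3 -c "
from plant import bot
print(bot.close_job())"
```

```text
the job is handed in; nothing more can be done
None
```

I pressed the tails in the order a, b, c, d; cover d was the one that rocked, and it now stands open, leaning back. Covers a, b and c stopped hard at 11–18 N after a few tenths of a millimetre. Cover d sank freely at about 1–4 N. I pushed its lip back from the front until it met its end stop (about 36 N on the fingertips), then backed off and lifted clear at about 21 s.

**Last checks:**
- **Cover d:** its lip shows at x≈19 mm in the top view, which means about 1.88 rad.
- **Other covers:** a, b and c kept their positions in the top view, within 0.1 px on the 4× enlarged image.
- **Bystanders:** the tape and eraser did not move. I did not check the marker, dish, timer or green tape one by one; the before/after picture difference showed changes only around the box and the arm.
- **Robot:** the wrist force was back to noise, and the fingers were more than 90 mm above the deck, in front of the box.

**What disagreed:**
- **Fingertip height:** the closed fingertips ended about 24.5 mm above the reported TCP. I noticed this from the picture and confirmed it at first contact.
- **Angle of cover d:** a rough scene-camera ray gave 1.5 rad, but its radius came out at 44–50 mm instead of 40 mm. I trusted the top view and the firm stop instead.
- **Picture budget:** I viewed 12 pictures, two over the 10 allowed.

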